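# Tip the grinding balls out of their tube

### The arm

A 7-joint arm with a two-finger parallel gripper is mounted at the origin on a cart in front of the work surface, level with it; the furniture and walls round the work are solid. World frame = base frame: x ahead of the robot, y to its left, z up, the work surface at z = 0. Lengths are in m, angles in rad, forces in N, time in s.
With the tool pointing down it reaches from about 0.35 to 0.9 m from the base axis. Payload 7.2 kg.
Tool frame: the origin (TCP) lies on the centre line of the jaws, within the pads' length; the fingertips stand 8 mm ahead of it and the grasp point (between the pads) lies 11 mm behind it; x points along the fingers, y is the direction in which the jaws open and shut, and the axes are right-handed (so a half turn about x gives the same grasp; the last joint's range is limited). The gripper opens to 88 mm and grips with 3 to 60 N. Pads are 20 mm wide; open, the fingers measure 115 mm over their backs; the gripper's body (75 mm by 178 mm) begins 61 mm behind the grasp point.
Start: joints at [1.205, 0.411, -0.013, 1.596, 0.006, 1.134, -0.082], TCP at [0.183, -0.597, 0.231] pointing down, gripper open.
Joint ranges: [-2.95, 2.95], [-0.29, 1.99], [-1.47, 1.44], [0.14, 2.54], [-1.03, 4.17], [0.13, 1.85], [-2.86, 2.86]. Speed limits (rad/s): [2.39, 2.39, 3.01, 3.01, 3.14, 3.14, 3.14].

### API

Orientations are given as a rotation vector (axis times angle).
In Python, from bench import r gives the robot as it stands. The module is installed in compiled form; this text tells all that it offers. Calls block until the motion is done:
- r.movep(position, orientation): joint-space move of the TCP to a pose.
- r.move_l(position, ori=None, velocity=0.15, guard=None): straight line of the TCP; ori=None keeps the orientation; velocity is the mean speed in m/s. With guard (N) it stops when the force on the tool has changed by that much, and returns True; else False.
- r.movej(angles): joint-space move.
- r.gripper_to(opening, grip_force=None): finger opening in m; grip_force is the grip in N (None keeps the last); returns when the fingers have stopped.
- r.dwell(seconds).
- r.ik(position, orientation): joint angles nearest the present ones, or None.
- r.observe(): the state.
- r.grab_frame(name): name is "scene" or "top"; returns a dict with "image" (420x560x3 uint8, red, green, blue), "fx", "fy", "cx", "cy" (pixels), "xyz" and "attitude" of the camera in the world. Camera axes: x right, y down, z forward; pixel columns grow to the right and rows downward; lengths in m; the calibration is good to about 2 mm. A picture is of the moment at which its call begins. There is no depth.
A pose or a line that the arm cannot do raises r.PlanningError and nothing moves.
- r.close_job(): hands the job in, once; it reports no verdict.
The state is a dict: "time_s": time; "joint_pos": joint angles; "qvel": joint speeds; "effort": joint torques, N m; "tcp_pos": TCP position; "tcp_rot": TCP orientation; "contact_force": force on the tool from outside, world axes, zero at the start; "wrist_torque": the same for the moment, N m; "opening": finger opening in m.
Only numpy, scipy, OpenCV 4.12 (cv2) and the standard library are available. Lean on these libraries where they do the work, as an engineer would, in place of code of your own. Each camera call takes 0.05 s, during which the arm holds its last target.

### The job

Draw the blue tube out of its inclined holder along its own slope, mouth up so that the four ceramic balls stay in it, then turn it mouth down over the white tray so that all four balls roll into the tray. Finish still holding the tube in the gripper over the tray, its mouth above the inside of the tray and a few centimetres higher than the rim, the tube sloping at least 25 degrees down towards its mouth and touching nothing but the gripper. Do not shift the tray or disturb the bottle, the mortar prism and the tin.

Things in the scene. Friction and masses are not known exactly. Their poses are not given: they have to be found in the camera images.
- tube_mid (a point): Centre of the blue plastic tube: round, 150 mm long, 30 mm outside, 23 mm inside, about 70 g, black closed foot, white-rimmed open mouth. Its z axis runs along the tube towards the open mouth (75 mm away); the foot is 75 mm the other way. At the start the tube slopes 30 degrees above level. Its upper 90 mm stand free of the holder: from 65 to 145 mm from the foot can be gripped.
- tube_mouth (a point): Centre of the tube's open mouth, same axes as tube_mid.
- tube: The blue tube itself: origin at the centre of the foot's end face, z axis along the tube towards the mouth. Four balls lie loose inside at the foot end and roll out of the mouth once it is lower than the foot.
- holder: Grey inclined holder on a dark base plate 80 x 115 x 10 mm, fixed to the worktop. Origin on the worktop under the centre of the tube's foot when seated; z up; +y is the level direction in which the tube's mouth points. Its sleeve, 43 mm wide and 43 mm high in section, encloses the lower 60 mm of the tube with 1.5 to 2.5 mm of play; the tube must be drawn out along its own sloping axis, and is clear after 60 mm.
- holder_seat (a point): Bottom of the holder's sleeve, where the tube's foot is seated, 45 mm above the worktop; axes as the holder's.
- tray: Loose white plastic tray, open on top, 124 x 176 mm over its rim (x by y of its frame), 55 mm high; inside 100 x 150 mm, floor 3 mm thick. Origin at the centre of its underside, z up.
- ball_1_center (a point): Centre of white ceramic ball 1 of 4, 16 mm diameter, 12 g, inside the tube at the start (ball 1 next to the foot).
- ball_2_center (a point): Centre of white ceramic ball 2 of 4, 16 mm diameter, 12 g, inside the tube at the start (ball 1 next to the foot).
- ball_3_center (a point): Centre of white ceramic ball 3 of 4, 16 mm diameter, 12 g, inside the tube at the start (ball 1 next to the foot).
- ball_4_center (a point): Centre of white ceramic ball 4 of 4, 16 mm diameter, 12 g, inside the tube at the start (ball 1 next to the foot).
- bottle: Bystander: brown reagent bottle with black cap, 41 mm wide, 68 mm high; origin at the centre of its underside, standing on the worktop.
- prism: Bystander: grey mortar half-prism, 40 x 65 x 40 mm; origin at the centre of its underside, standing on the worktop.
- tin: Bystander: white round sample tin with lid, 64 mm wide, 40 mm high; origin at the centre of its underside, standing on the worktop.
Not all that is in view belongs to the job. There is more than one size of the tube; the job needs the middle-sized.

How it is judged:
By the outcome, as a careful person would: the job done as asked, in the order asked, and still so for the second after the job is handed in, while the arm keeps its last pose, push and grip.
It also fails if it takes over 43 s, if anything falls off the work surface, if the arm or the gripper's body presses on something with over 40 N, if the wrist force passes 120 N, or if a joint passes its speed limit or range.

## Working session

There is one attempt and no reset: what is moved stays moved. The work goes in short steps, each a Python script; the robot and the scene stay as the last script left them, time stands still between calls to the robot, and variables do not carry over. Pictures are saved under pics/ and viewed, and the job is handed in when it is done.

```bash
mkdir -p pics
python3 - <<'E'
from bench import r
import cv2,pickle
for n in("scene","top"):
    f=r.grab_frame(n); pickle.dump(f,open(f"{n}0.pkl","wb"))
    cv2.imwrite(f"pics/{n}0.png",cv2.resize(f["image"][:,:,::-1],None,fx=1.4,fy=1.4,interpolation=cv2.INTER_CUBIC))
    print(n,{k:v for k,v in f.items() if k!="image"})
o=r.observe();print(o)
E
```

```text
scene {'fx': 450.02822696843344, 'fy': 450.02822696843344, 'cx': 276.0849072454595, 'cy': 207.64687806409302, 'xyz': array([-0.02433556,  0.74344871,  0.97009942]), 'attitude': array([-0.91197661,  2.50631184, -1.10407431])}
top {'fx': 484.5605487642048, 'fy': 484.5605487642048, 'cx': 284.0299370755672, 'cy': 205.0573306842242, 'xyz': array([ 0.37268603, -0.02423022,  1.60001895]), 'attitude': array([-2.18730139,  2.12575848, -0.1369712 ])}
{'time_s': 0.1, 'joint_pos': array([ 1.20482881,  0.41180877, -0.01272875,  1.59692271,  0.00564365,
        1.13430185, -0.08217802]), 'qvel': array([ 3.56342052e-04, -1.77635132e-03,  1.30815327e-03, -2.88799857e-03,
       -2.32749983e-03,  9.60040890e-05,  4.87022563e-04]), 'effort': array([ 2.75446320e-03, -5.89089489e+01,  6.43892717e-01, -2.91708291e+01,
       -5.38499490e-02,  1.46045320e-02,  5.71613396e-05]), 'tcp_pos': array([ 0.18320292, -0.59710037,  0.22991544]), 'tcp_rot': array([ 2.06145095,  0.31076321, -2.06215501]), 'contact_force': array([-0.95196048, -0.5485447 , -0.35055777]), 'wrist_torque': array([ 0.00392819, -0.02895898, -0.01003111]), 'opening': 0.08785931763156515}
```

View pics/scene0.png

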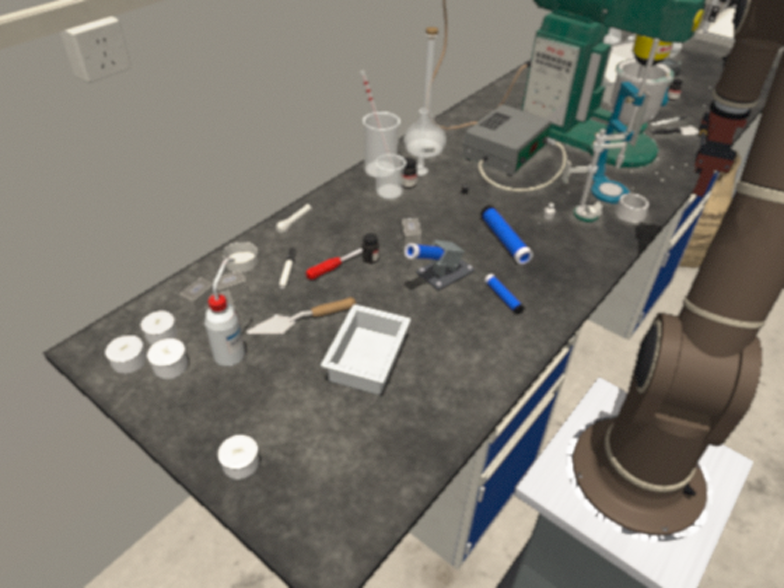

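View pics/top0.png

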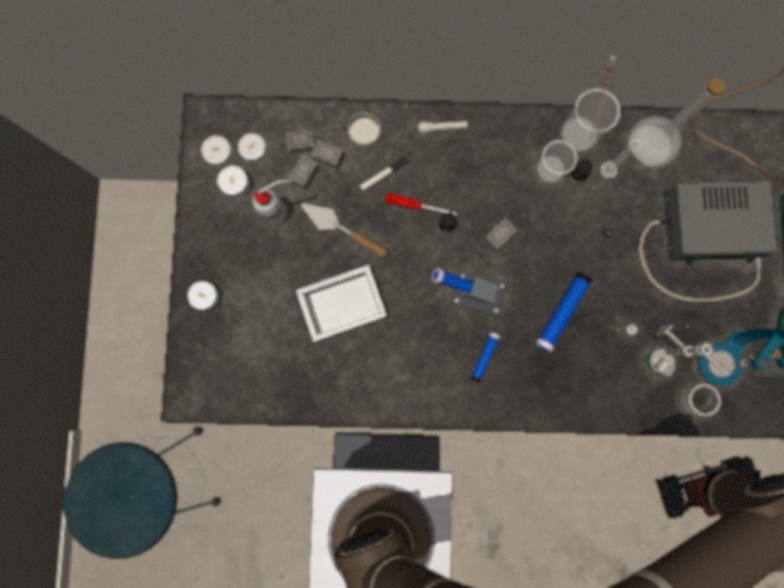

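Possible blue tubes (top picture pixels): one in the holder (455,282), a long one lying loose (565,312) and a short one lying loose (485,357). By the description, the tube in the holder is the middle-sized one. I'll check it in close crops.

```bash
cat > h.py <<'E'
import numpy as np,cv2,pickle
from scipy.spatial.transform import Rotation as R
def ray(f,u,v):
    d=np.array([(u-f["cx"])/f["fx"],(v-f["cy"])/f["fy"],1.]);d=R.from_rotvec(f["attitude"]).apply(d);return f["xyz"],d/np.linalg.norm(d)
def onplane(f,u,v,z):
    o,d=ray(f,u,v);return o+d*(z-o[2])/d[2]
def tri(fa,a,fb,b):
    o,d=ray(fa,*a);p,e=ray(fb,*b)
    s,t=np.linalg.lstsq(np.c_[d,-e],p-o,rcond=None)[0];A=o+s*d;B=p+t*e
    return (A+B)/2,np.linalg.norm(A-B)
def proj(f,P):
    q=R.from_rotvec(f["attitude"]).inv().apply(np.asarray(P)-f["xyz"]);return f["fx"]*q[...,0]/q[...,2]+f["cx"],f["fy"]*q[...,1]/q[...,2]+f["cy"]
def load(n):return pickle.load(open(n,"rb"))
def crop(f,u,v,w,h,k,name):
    im=f["image"][v:v+h,u:u+w,::-1];cv2.imwrite(name,cv2.resize(im,None,fx=k,fy=k,interpolation=cv2.INTER_CUBIC))
E
python3 - <<'E'
from h import *
s,t=load("scene0.pkl"),load("top0.pkl")
for n,f in(("scene",s),("top",t)):
    im=f["image"];hsv=cv2.cvtColor(im,cv2.COLOR_RGB2HSV)
    m=cv2.inRange(hsv,(105,120,60),(130,255,255))
    c,_=cv2.findContours(m,0,1)
    for k in c:
        if cv2.contourArea(k)>40:print(n,cv2.contourArea(k),cv2.minAreaRect(k))
crop(s,280,165,80,60,9,"pics/hs.png");crop(t,300,180,80,60,9,"pics/ht.png")
crop(t,200,180,90,68,8,"pics/tt.png")
E
```

```text
scene 1273.5 ((364.8108825683594, 336.23028564453125), (18.600860595703125, 115.47415161132812), 36.52885437011719)
scene 391.0 ((376.0109558105469, 291.6040954589844), (5.9588775634765625, 94.93490600585938), 38.990997314453125)
scene 198.0 ((359.5, 209.0), (27.577163696289062, 7.77817440032959), 45.0)
scene 127.5 ((307.26153564453125, 179.90768432617188), (17.612932205200195, 9.178569793701172), 7.125016689300537)
scene 330.0 ((477.800048828125, 189.89999389648438), (8.497057914733887, 73.34302520751953), 26.56505012512207)
scene 397.5 ((358.4917907714844, 164.0901641845703), (37.898921966552734, 12.419577598571777), 50.19443130493164)
top 205.5 ((345.8866271972656, 255.50515747070312), (7.9197001457214355, 31.27266502380371), 23.96249008178711)
top 597.0 ((403.4326171875, 220.96018981933594), (12.913897514343262, 51.92951965332031), 30.5792236328125)
top 168.5 ((326.6459655761719, 201.5985107421875), (21.95699119567871, 9.397933959960938), 19.98310661315918)
```

View pics/hs.png

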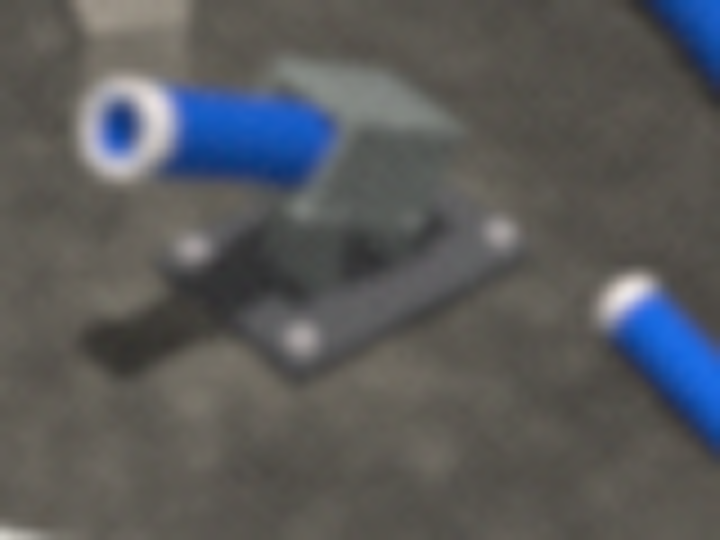

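View pics/ht.png

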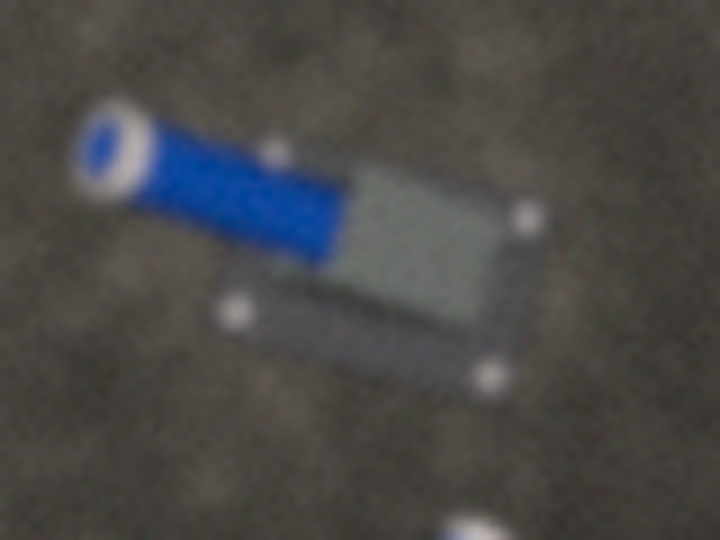

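View pics/tt.png

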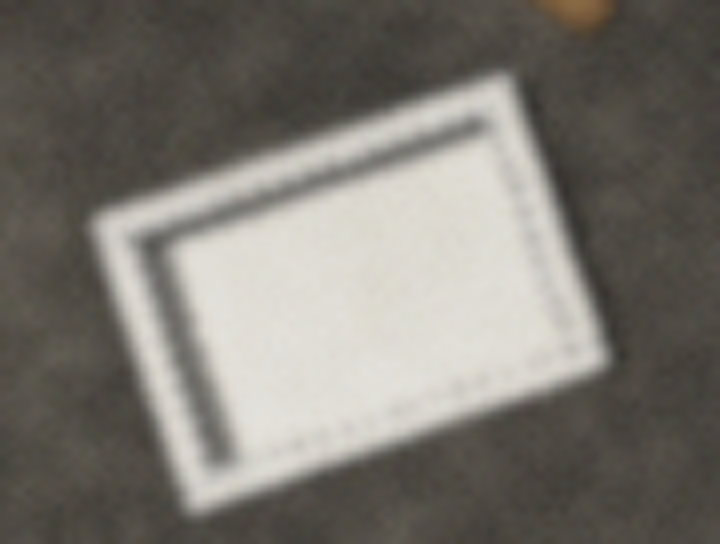

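The tube in the holder has a wide white rim and sits in the grey sleeve, with its mouth at scene px (294,179) and top px (312,196). The two loose tubes are a thicker, longer one and a thinner, shorter one. Next I measure the mouth, the base screws and the tray.

```bash
cat > meas.py <<'E'
from h import *
s,t=load("scene0.pkl"),load("top0.pkl")
def px(u0,v0,k,x,y):return u0+(x+.5)/k-.5,v0+(y+.5)/k-.5
ms=px(280,165,9,128,128);mt=px(300,180,9,115,150)
M,e=tri(s,ms,t,mt);print("mouth",M,e, "topray@.12",onplane(t,*mt,.12),"scene@.12",onplane(s,*ms,.12))
sc=[onplane(t,*px(300,180,9,*p),.012) for p in((275,153),(527,218),(490,376),(235,312))]
print(np.array(sc)); print([np.linalg.norm(sc[i]-sc[(i+1)%4]) for i in range(4)])
a=(sc[0]-sc[1]+sc[3]-sc[2]);a/=np.linalg.norm(a);print("dir",a,"yaw",np.degrees(np.arctan2(a[1],a[0])))
print("base ctr",np.mean(sc,0))
ss=[onplane(s,*px(280,165,9,*p),.012) for p in((192,248),(500,233),(300,338))]
print("scene screws",np.array(ss))
# sanity: width checks of mouth
# tray
for n,f in(("scene",s),("top",t)):
    hsv=cv2.cvtColor(f["image"],cv2.COLOR_RGB2HSV)
    m=((hsv[...,2]>100)&(hsv[...,1]<45)).astype(np.uint8)*255
    m=cv2.morphologyEx(m,cv2.MORPH_OPEN,np.ones((2,2),np.uint8))
    c,_=cv2.findContours(m,0,1)
    for k in c:
        A=cv2.contourArea(k)
        if 80<A<6000:
            rc=cv2.minAreaRect(k);print(n,A,[np.round(q,1) for q in rc])
            if n=="top" and A>1500:
                b=cv2.boxPoints(rc);P=np.array([onplane(t,*q,.055) for q in b]);print(P,[np.linalg.norm(P[i]-P[(i+1)%4]) for i in range(4)],P.mean(0))
q=[px(200,180,8,*p) for p in((93,218),(510,72),(612,362),(192,516))]
P=np.array([onplane(t,*x,.055) for x in q]);print("tray manual",P,[np.linalg.norm(P[i]-P[(i+1)%4]) for i in range(4)],P.mean(0))
E
python3 meas.py
```

```text
mouth [ 0.59033646 -0.1097672   0.11652464] 0.0006078424143856412 topray@.12 [ 0.59008871 -0.10941166  0.12      ] scene@.12 [ 0.58755562 -0.10642105  0.12      ]
[[ 0.60653096 -0.17450929  0.012     ]
 [ 0.58507433 -0.26745577  0.012     ]
 [ 0.52642644 -0.25446091  0.012     ]
 [ 0.54728329 -0.16082741  0.012     ]]
[np.float64(0.09539095867246764), np.float64(0.06007030940573324), np.float64(0.09592830577367568), np.float64(0.06080691657264122)]
dir [0.22116851 0.97523561 0.        ] yaw 77.2223255682542
base ctr [ 0.56632875 -0.21431335  0.012     ]
scene screws [[ 0.60555611 -0.1753228   0.012     ]
 [ 0.52545411 -0.25539247  0.012     ]
 [ 0.54714998 -0.16152511  0.012     ]]
scene 507.5 [array([238.8, 398.6]), array([38.5, 27.4]), np.float64(76.9)]
scene 87.0 [array([290.5, 355. ]), array([14.,  9.]), np.float64(90.0)]
scene 173.5 [array([349.6, 292.8]), array([12.4, 25.6]), np.float64(84.3)]
scene 332.5 [array([ 94.8, 287.2]), array([23.9, 20.5]), np.float64(12.1)]
scene 182.5 [array([291. , 265.5]), array([21., 12.]), np.float64(90.0)]
scene 117.5 [array([185. , 256.2]), arr
[... 3970 characters left out ...]
,  95.8]), array([34. , 80.7]), np.float64(44.1)]
[[ 0.88224527 -0.29863578  0.055     ]
 [ 1.08830519 -0.48551939  0.055     ]
 [ 1.00801857 -0.56614814  0.055     ]
 [ 0.80449374 -0.37914621  0.055     ]] [np.float64(0.2781837069875624), np.float64(0.11378460824910308), np.float64(0.2763911683585742), np.float64(0.11192510863055181)] [ 0.94576569 -0.43236238  0.055     ]
tray manual [[0.5559451  0.21084107 0.055     ]
 [0.62005898 0.04554734 0.055     ]
 [0.50396444 0.00084526 0.055     ]
 [0.43782282 0.1658771  0.055     ]] [np.float64(0.17729243881445364), np.float64(0.12440344858028352), np.float64(0.17779264166490655), np.float64(0.12639079485128527)] [0.52944783 0.10577769 0.055     ]
```

```bash
cat > plan.py <<'E'
from h import *
u=np.array([0.221,0.975,0]);u/=np.linalg.norm(u);Z=np.array([0,0,1.])
mouth=np.array([0.590,-0.1095,0.12]);foot=mouth-0.15*(np.cos(np.pi/6)*u+.5*Z)
S=0.095
def pose(h,tilt,grasp=None,mouthp=None,sgn=1):
    """h horizontal dir of mouth, tilt deg (+ = mouth up); returns TCP pos, rotvec"""
    h=np.asarray(h,float);c,s=np.cos(np.radians(tilt)),np.sin(np.radians(tilt))
    a=c*h+s*Z; n=s*h-c*Z; y=sgn*np.cross(Z,h); 
    M=np.c_[n,y,np.cross(n,y)]
    if grasp is None: grasp=mouthp-a*(0.15-S)
    return grasp+0.011*n,R.from_matrix(M).as_rotvec()
a0=np.cos(np.pi/6)*u+.5*Z
n0=.5*u-np.cos(np.pi/6)*Z
g0=foot+S*a0
tray=np.array([0.529,0.1055,0.055])
th=np.array([-0.362,0.932,0]);th/=np.linalg.norm(th)
E
python3 - <<'E'
from plan import *
from bench import r
t=load("top0.pkl")
print(foot,g0,R.from_rotvec(r.observe()["tcp_rot"]).as_matrix().round(2))
for p in[(503,286),(512,256),(474,260),(553,247),(319,159),(404,221)]:print(p,onplane(t,*p,0).round(3),onplane(t,*p,.2).round(3))
for sg in(1,-1):
    print("sgn",sg)
    def t_(n,P):
        q=r.ik(*P);print(n,P[0].round(3),None if q is None else np.round(q,2))
    t_("pre",pose(u,30,g0-0.12*n0,sgn=sg));t_("grasp",pose(u,30,g0,sgn=sg));t_("out",pose(u,30,g0+.09*a0,sgn=sg))
    for h,nm in((u,"u"),(th,"th"),(np.array([-.1,.995,0]),"m")):
        for ti in(20,0,-30,-50):
            t_(nm+str(ti),pose(h,ti,mouthp=np.array([tray[0],tray[1],.095])-.03*h,sgn=sg))
E
```

```text
[ 0.56128359 -0.23619005  0.045     ] [ 0.57947065 -0.15595302  0.0925    ] [[-0.    0.29 -0.96]
 [ 0.   -0.96 -0.29]
 [-1.   -0.    0.  ]]
(503, 286) [ 0.33  -0.745  0.   ] [ 0.335 -0.655  0.2  ]
(512, 256) [ 0.428 -0.777  0.   ] [ 0.421 -0.683  0.2  ]
(474, 260) [ 0.411 -0.652  0.   ] [ 0.407 -0.573  0.2  ]
(553, 247) [ 0.461 -0.913  0.   ] [ 0.45  -0.802  0.2  ]
(319, 159) [ 0.735 -0.136  0.   ] [ 0.69  -0.122  0.2  ]
(404, 221) [ 0.533 -0.422  0.   ] [ 0.513 -0.372  0.2  ]
sgn 1
pre [ 0.567 -0.209  0.187] [ 0.43  0.54  0.17  1.63 -0.61  1.25 -2.5 ]
grasp [ 0.581 -0.151  0.083] [ 0.39  0.63  0.1   1.75 -0.68  1.02 -2.45]
out [ 0.598 -0.075  0.128] [ 0.3   0.55  0.05  1.78 -0.66  1.   -2.6 ]
u20 [0.512 0.03  0.066] [ 0.14  0.45 -0.08  2.08 -0.54  0.64 -2.85]
u0 [0.51  0.023 0.084] [ 0.74  0.77 -1.24  1.96  0.85  1.07  2.03]
u-30 [0.511 0.024 0.113] [ 0.37  0.92 -1.24  1.8   1.04  1.69  1.72]
u-50 [0.513 0.034 0.13 ] [-0.01  0.87 -0.84  1.68  0.93  1.81  1.75]
th20 [0.557 0.033 0.066] [ 0.16  0.59 -0.14  1.8  -0.3   0.92 -2.53]
th0 [0.56  0.026 0.084] [-0.85  0.71  1.04  1.94 -0.76 
[... 770 characters left out ...]
 0.8  -0.73]
u-30 [0.511 0.024 0.113] [ 0.2   0.71 -0.89  1.81  0.85  1.45 -1.27]
u-50 [0.513 0.034 0.13 ] [-0.02  0.86 -0.81  1.68  0.92  1.8  -1.38]
th20 [0.557 0.033 0.066] [ 0.55  0.71 -0.71  1.77  0.14  0.92  0.22]
th0 [0.56  0.026 0.084] [ 0.4   0.58 -0.71  1.86  0.48  0.88 -0.18]
th-30 [0.559 0.028 0.113] [ 0.26  0.68 -0.98  1.93  1.11  1.31 -0.89]
th-50 [0.556 0.037 0.13 ] [-0.02  0.76 -0.87  1.94  1.25  1.59 -1.13]
m20 [0.537 0.028 0.066] [ 0.55  0.62 -0.64  1.9   0.01  0.77  0.1 ]
m0 [0.538 0.021 0.084] [ 0.38  0.53 -0.67  1.92  0.44  0.84 -0.42]
m-30 [0.537 0.023 0.113] [ 0.23  0.7  -0.95  1.87  1.    1.39 -1.07]
m-50 [0.536 0.032 0.13 ] [-0.02  0.81 -0.85  1.82  1.1   1.71 -1.24]
```

Run:
```python
from plan import *
from bench import r
o=r.observe();p=o["tcp_pos"]
r.move_l([p[0]+.03,p[1]+.05,.40],velocity=.25)
P=pose(u,30,g0-.12*n0,sgn=-1);r.movep(*P)
o=r.observe();print(o["time_s"],o["tcp_pos"],P[0],o["joint_pos"].round(2),o["contact_force"])
f=r.grab_frame("top");pickle.dump(f,open("top1.pkl","wb"));crop(f,270,150,140,105,5,"pics/t1.png")
f=r.grab_frame("scene");crop(f,240,120,140,105,5,"pics/s1.png")
```

```text
2.8833 [ 0.56726068 -0.21064423  0.18735777] [ 0.56742293 -0.20910471  0.18689677] [ 0.86  0.58 -0.45  1.6  -0.29  1.15  0.37] [-0.02962921 -0.63739523 -0.33507469]
```

View pics/t1.png

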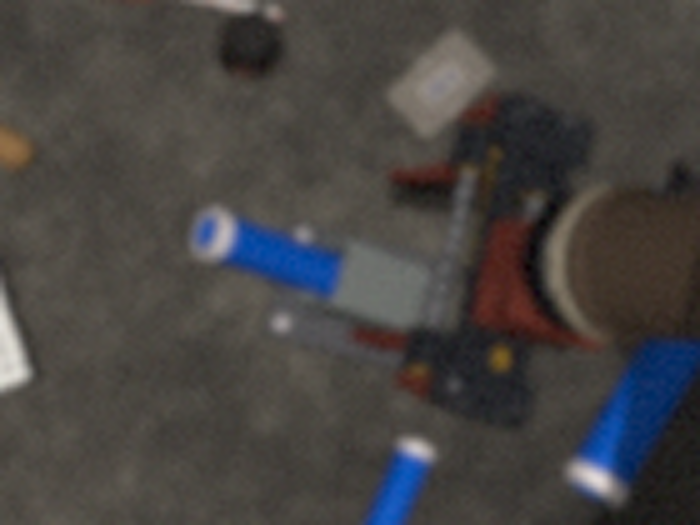

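View pics/s1.png

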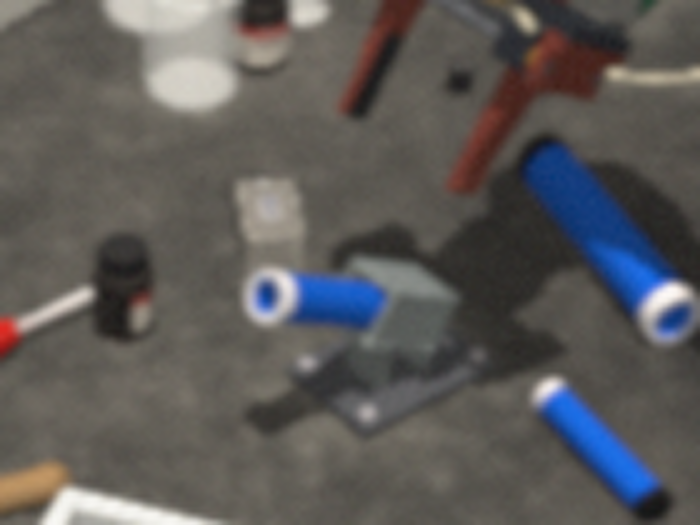

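The fingers (top crop (395,178) and (355,338)) straddle the line of the tube (crop (210,235) to (335,270)), and nothing is in the way. Now I grasp.

Run:
```python
from plan import *
from bench import r
P=pose(u,30,g0,sgn=-1)
print("guard",r.move_l(P[0],ori=P[1],velocity=.1,guard=8))
o=r.observe();print(o["time_s"],o["tcp_pos"]-P[0],o["contact_force"].round(2))
r.gripper_to(.024,35)
o=r.observe();print(o["time_s"],o["opening"],o["tcp_pos"]-P[0],o["contact_force"].round(2),o["wrist_torque"].round(2))
```

```text
guard False
4.3333 [ 0.00032205 -0.00060246  0.00050564] [ 0.78 -0.2   0.17]
5.2583 0.02970481873416871 [-1.50477690e-05  2.96805114e-05 -1.81378111e-07] [ 1.55  0.57 -0.29] [-0.51  0.03  0.  ]
```

Opening is 29.7 mm, which matches the tube's 30 mm, and the side load is small. Now I draw it out along the axis.

Run:
```python
from plan import *
from bench import r
for d in(.03,.085):
    P=pose(u,30,g0+d*a0,sgn=-1)
    print("guard",r.move_l(P[0],ori=P[1],velocity=.05,guard=15))
    o=r.observe();print(d,o["time_s"],o["opening"],(o["tcp_pos"]-P[0]).round(4),o["contact_force"].round(2),o["wrist_torque"].round(2))
f=r.grab_frame("scene");crop(f,200,100,140,105,5,"pics/s2.png")
f=r.grab_frame("top");crop(f,240,150,140,105,5,"pics/t2.png")
```

```text
guard False
0.03 6.0083 0.02991524854378798 [-0. -0. -0.] [-0.39 -0.69 -0.27] [-0.57  0.04 -0.01]
guard False
0.085 7.2583 0.029769891060320377 [-0.0001 -0.0005 -0.0003] [ 0.23  0.67 -1.29] [-0.57  0.13 -0.02]
```

View pics/s2.png

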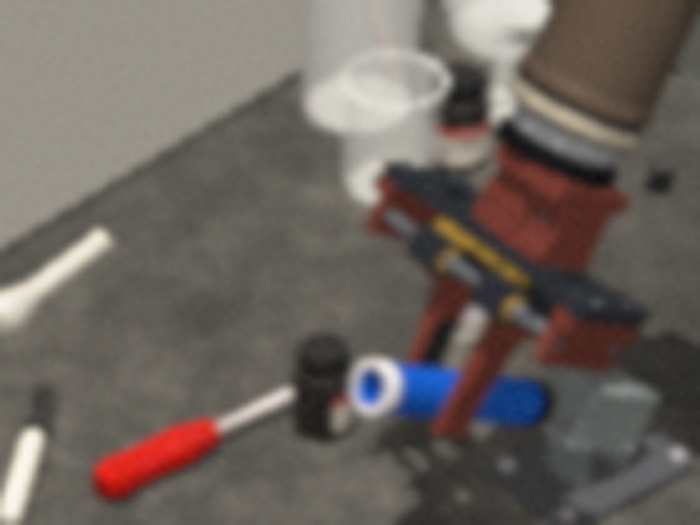

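View pics/t2.png

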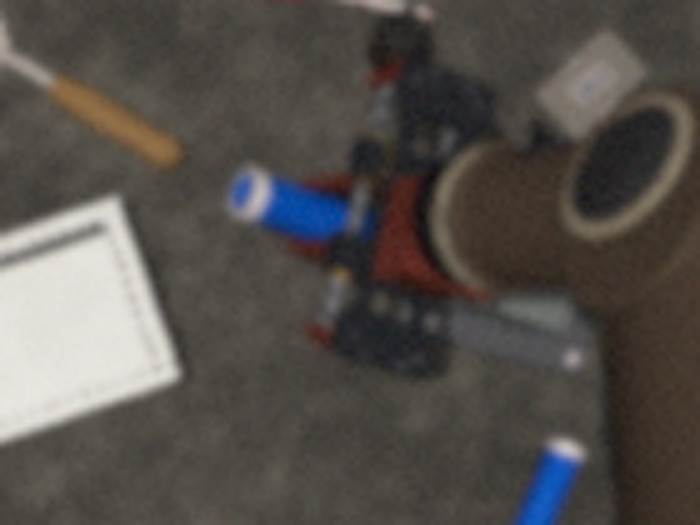

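The tube is clear of the sleeve: its black foot shows at scene crop (545,400) with a gap to the sleeve, and it is still mouth up. I carry it to the tray and tilt it in steps.

Run:
```python
from plan import *
from bench import r
def go(P,v):
    r.move_l(P[0],ori=P[1],velocity=v);o=r.observe();print(o["time_s"],o["opening"],(o["tcp_pos"]-P[0]).round(4),o["contact_force"].round(2),o["joint_pos"].round(2))
go(pose(u,30,g0+.085*a0+.08*Z,sgn=-1),.12)
m=tray-.035*th
hm=u+th;hm/=np.linalg.norm(hm)
m1=m.copy();m1[2]=.21;go(pose(th,27,mouthp=m1,sgn=-1),.1)
m1[2]=.135;go(pose(th,12,mouthp=m1,sgn=-1),.08)
f=r.grab_frame("scene");crop(f,180,150,180,135,4,"pics/s3.png")
f=r.grab_frame("top");crop(f,180,130,180,135,4,"pics/t3.png");pickle.dump(f,open("top3.pkl","wb"))
```

```text
8.175 0.029924169351243722 [-0.0005  0.     -0.0007] [-0.28  0.48 -1.75] [ 0.7   0.51 -0.5   1.68 -0.33  1.05  0.21]
9.5417 0.02967959796332645 [ 0.0002 -0.001  -0.    ] [ 0.93 -0.22 -1.81] [ 0.53  0.58 -0.6   1.66 -0.14  1.16  0.42]
10.475 0.03003692059744799 [ 0.0003 -0.0003  0.0003] [-0.09  0.07 -0.64] [ 0.36  0.54 -0.51  1.79  0.06  0.94  0.24]
```

View pics/s3.png

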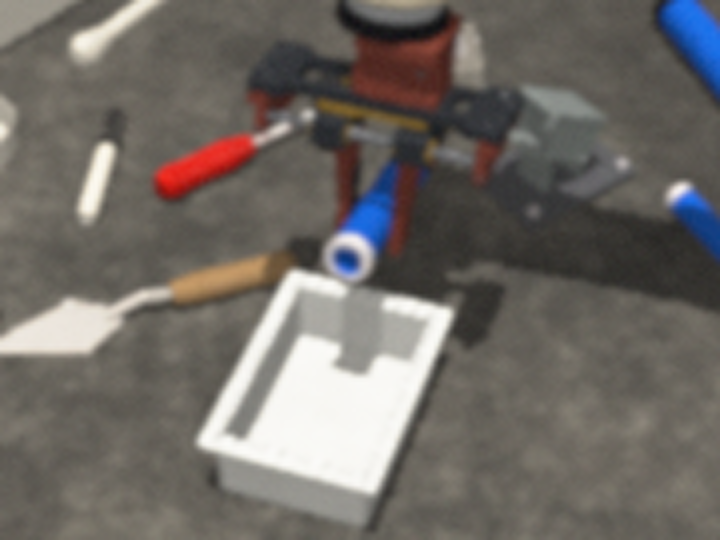

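View pics/t3.png

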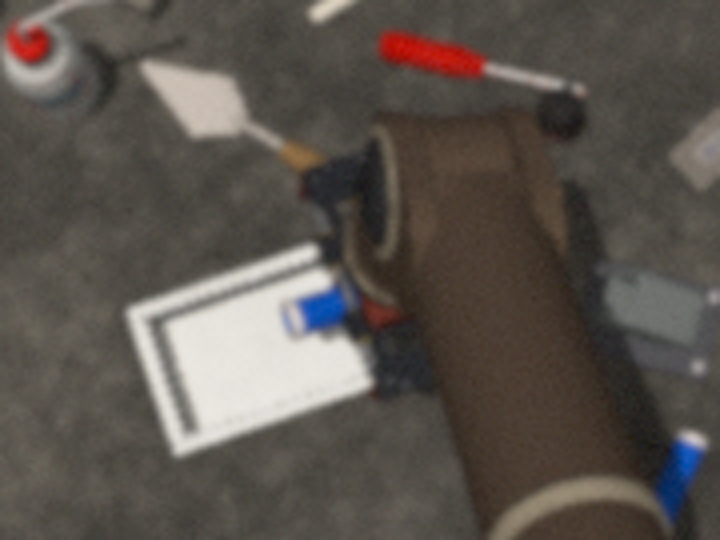

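The mouth sits above the inside of the tray, about 40 mm in from the near end wall (top crop (292,318)). The balls have stayed in. Now a slow pour.

Run:
```python
from plan import *
from bench import r
m=tray-.035*th
for ti,z,v in((4,.115,.04),(-3,.105,.02),(-8,.10,.012),(-14,.097,.012),(-22,.095,.015),(-32,.092,.02),(-42,.09,.025)):
    m[2]=z;P=pose(th,ti,mouthp=m,sgn=-1);r.move_l(P[0],ori=P[1],velocity=v)
    o=r.observe();print(ti,o["time_s"].__round__(2),round(o["opening"],4),(o["tcp_pos"]-P[0]).round(4),o["contact_force"].round(2),o["wrist_torque"].round(2))
    if ti==-8:
        f=r.grab_frame("scene");crop(f,180,150,180,135,4,"pics/s4m.png")
r.dwell(1.0)
f=r.grab_frame("scene");crop(f,180,150,180,135,4,"pics/s4.png");pickle.dump(f,open("scene4.pkl","wb"))
f=r.grab_frame("top");crop(f,180,130,180,135,4,"pics/t4.png");pickle.dump(f,open("top4.pkl","wb"))
```

```text
4 11.05 0.0301 [0.0001 0.0001 0.0002] [ 0.11 -0.19 -1.54] [-0.11 -0.09 -0.07]
-3 11.38 0.0298 [-0.      0.0005  0.0002] [-0.47  0.29 -0.99] [ 0.05 -0.11  0.08]
-8 11.62 0.0296 [-0.0002  0.0005 -0.    ] [ 0.39 -0.14 -0.17] [ 0.13 -0.02  0.03]
-14 12.07 0.0297 [ 0.0001 -0.0003 -0.    ] [ 0.75 -0.24 -0.72] [ 0.25  0.01 -0.06]
-22 12.61 0.0298 [ 0.0001 -0.0006 -0.    ] [-0.02 -0.19  0.01] [ 0.33  0.04 -0.02]
-32 13.11 0.0295 [ 0.0001 -0.0004 -0.0001] [-0.07  0.34 -0.26] [0.53 0.12 0.01]
-42 13.58 0.0297 [ 0.0001 -0.0007 -0.0001] [-0.45 -0.61 -0.5 ] [0.68 0.2  0.  ]
```

View pics/s4.png

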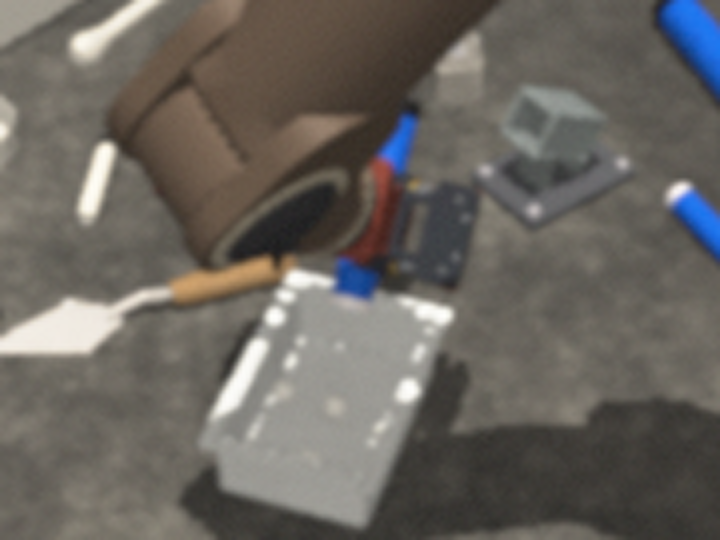

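View pics/t4.png

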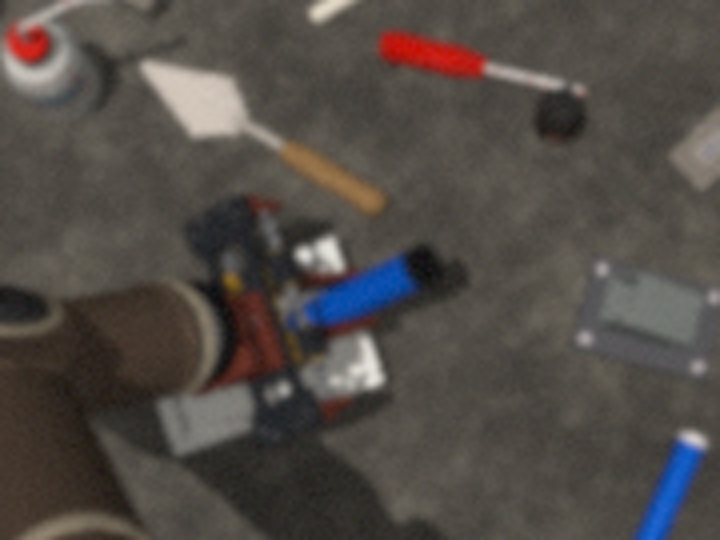

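Run:
```python
from plan import *
f=load("scene4.pkl")
im=f["image"][210:290,225:300,::-1]
g=cv2.resize(im,None,fx=7,fy=7,interpolation=cv2.INTER_CUBIC).astype(float)
g=np.clip((g-90)*2.2,0,255).astype(np.uint8);cv2.imwrite("pics/s4e.png",g)
```

```text
(no output)
```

View pics/s4e.png

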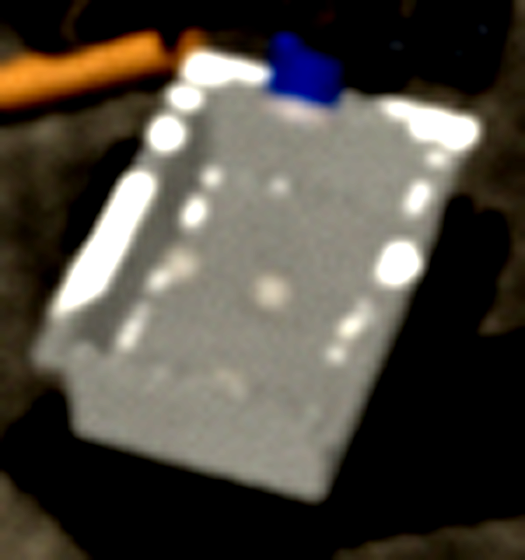

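View pics/s4m.png

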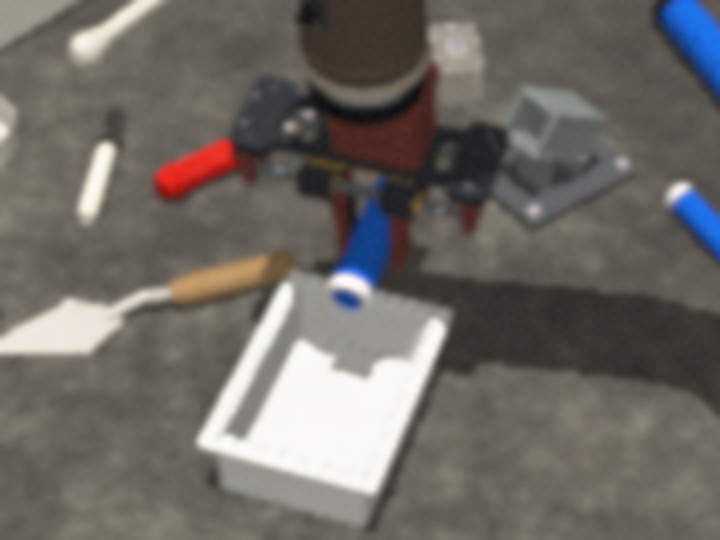

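Three tan spots show in the tray (enhanced crop (270,290), (178,262) and (230,378)), but the arm's shadow hides the rest. I'll ease the tilt to −31° to get a clearer view.

```bash
cat > look.py <<'E'
from plan import *
from bench import r
def look(k):
    f=r.grab_frame("scene");pickle.dump(f,open(f"scene{k}.pkl","wb"));im=f["image"][195:290,215:300,::-1]
    cv2.imwrite(f"pics/sl{k}.png",cv2.resize(im,None,fx=6,fy=6,interpolation=cv2.INTER_CUBIC))
    g=cv2.resize(im,None,fx=6,fy=6,interpolation=cv2.INTER_CUBIC).astype(float)
    cv2.imwrite(f"pics/sle{k}.png",np.hstack([np.clip((g-90)*2.2,0,255),np.clip((g-170)*3.5,0,255)])[:,:1020].astype(np.uint8)[:570,:800] if 0 else cv2.resize(np.hstack([np.clip((g-90)*2.2,0,255),np.clip((g-170)*3.5,0,255)]).astype(np.uint8),(800,447)))
    f=r.grab_frame("top");pickle.dump(f,open(f"top{k}.pkl","wb"));crop(f,180,130,180,135,4,f"pics/tl{k}.png")
E
python3 - <<'E'
from look import *
m=tray-.035*th;m[2]=.092
P=pose(th,-31,mouthp=m,sgn=-1);r.move_l(P[0],ori=P[1],velocity=.03)
look(5);o=r.observe();print(o["time_s"],o["opening"],o["contact_force"])
E
```

```text
15.2333 0.029671864390976285 [ 0.0089664   0.19610163 -0.68753986]
```

View pics/sle5.png

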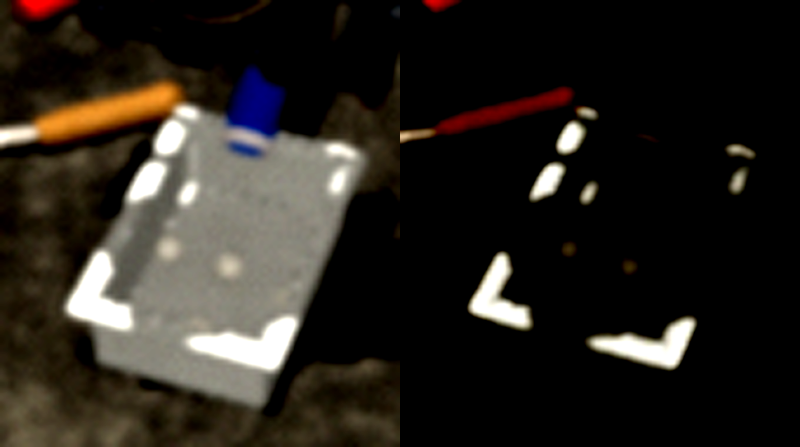

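View pics/tl5.png

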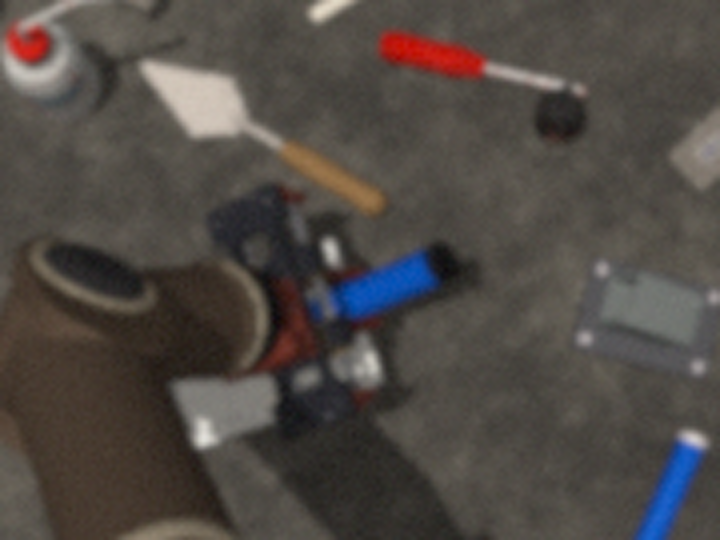

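Two balls are clear (scene crop (168,248) and (230,265)). The far-wall strip is hidden from this camera, and the arm blocks the top one. I'll level the tube to slightly mouth up so nothing could fall out, move it aside, count the balls, then return.

Run:
```python
from look import *
m=tray-.035*th;m[2]=.16
P=pose(th,-20,mouthp=m,sgn=-1);r.move_l(P[0],ori=P[1],velocity=.08)
m[2]=.22
P=pose(th,12,mouthp=m,sgn=-1);r.move_l(P[0],ori=P[1],velocity=.1)
m=m-.19*th+np.array([.0,0,.03])
P=pose(th,12,mouthp=m,sgn=-1);r.move_l(P[0],ori=P[1],velocity=.15)
look(6);o=r.observe();print(o["time_s"],o["opening"],o["contact_force"])
f=load("top6.pkl");im=f["image"][175:255,195:295,::-1];g=cv2.resize(im,None,fx=7,fy=7,interpolation=cv2.INTER_CUBIC).astype(float)
cv2.imwrite("pics/tray6.png",np.clip((g-60)*1.4,0,255).astype(np.uint8))
```

```text
18.3833 0.0296192536589172 [ 0.84482281  0.20304533 -0.37336591]
```

View pics/tray6.png

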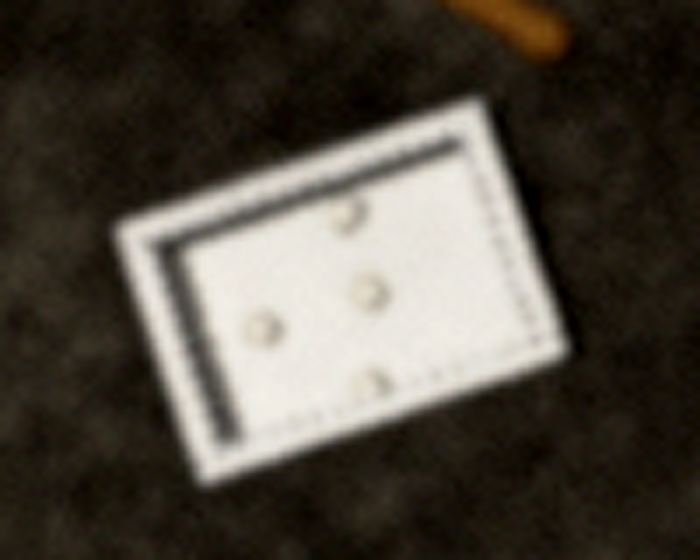

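View pics/sle6.png

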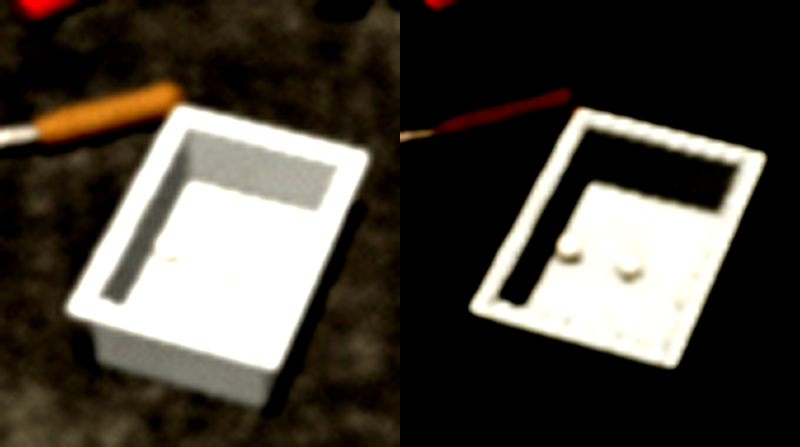

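View pics/tl6.png

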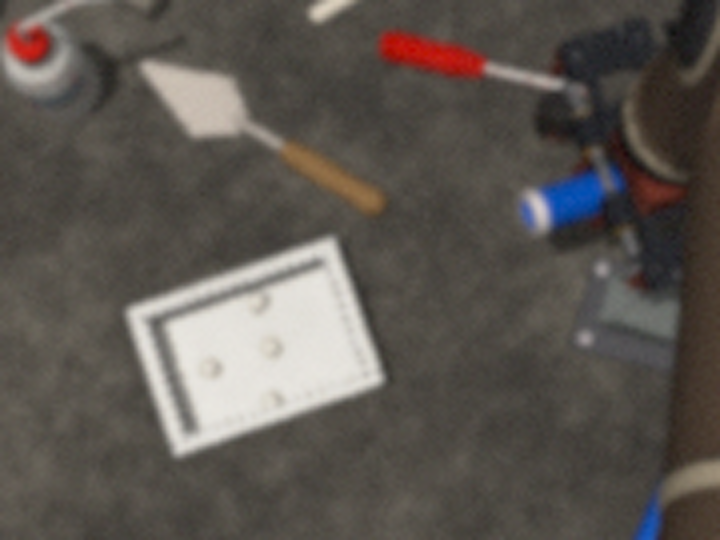

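All four balls are in the tray, at crop px (345,213), (370,292), (265,328) and (372,388), and the tray hasn't moved. I return to the final pose.

Run:
```python
from look import *
m=tray-.035*th;m[2]=.22
def go(P,v):
    r.move_l(P[0],ori=P[1],velocity=v)
go(pose(th,8,mouthp=m,sgn=-1),.15)
m[2]=.16;go(pose(th,-20,mouthp=m,sgn=-1),.1)
m[2]=.09;P=pose(th,-38,mouthp=m,sgn=-1);go(P,.07)
r.dwell(.5);look(7);o=r.observe();print(o["time_s"],o["opening"],o["contact_force"],o["tcp_pos"]-P[0])
```

```text
22.0 0.029755502733521073 [-0.14235856 -0.01582708 -0.69153236] [1.37911031e-05 1.96954186e-05 4.31504595e-05]
```

View pics/sl7.png

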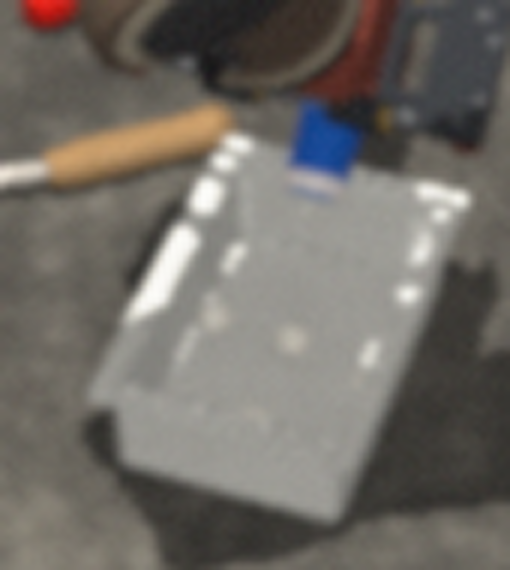

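View pics/tl7.png

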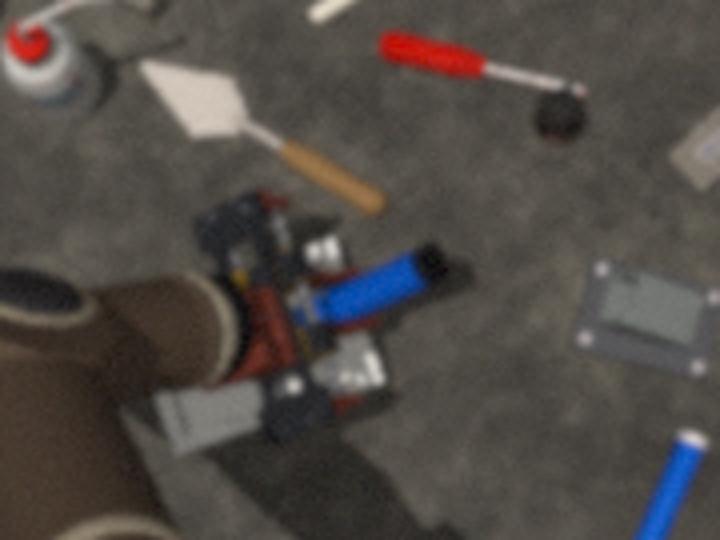

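The tube is held with its mouth over the tray (scene crop (317,183)) and its foot high (top crop (432,260)). One projection check before handing in.

Run:
```python
from look import *
m=tray-.035*th;m[2]=.09
a=np.cos(np.radians(38))*th-np.sin(np.radians(38))*Z
s,t=load("scene7.pkl"),load("top7.pkl")
fu=np.array(proj(t,m-.15*a));mu=np.array(proj(s,m))
print("foot pred crop",(fu-[180,130])*4,"mouth pred scene crop",(mu-[215,195])*6)
p,d=pose(th,-38,mouthp=m,sgn=-1);o=r.observe();print(np.abs(o["qvel"]).max(),o["time_s"])
r.close_job()
```

```text
foot pred crop [436.796101   257.51706872] mouth pred scene crop [309.15692767 181.39926305]
0.0022881506718524305 22.0
the job is handed in; nothing more can be done
```

The job is done and handed in at 22 s of the 43 s allowed. All four balls are in the tray, and the gripper still holds the blue tube mouth down over it.

- **Grasp and draw:** I gripped the tube in the holder 95 mm from its foot, with the fingers stopping at about 29.7 mm against its 30 mm diameter. I drew it 85 mm along its own 30° slope, mouth up, and then carried it to the tray. The force on the tool stayed below about 2 N at every check.
- **Pour:** I tilted the tube slowly to −42° over the tray. To count the balls I then turned it slightly mouth up and moved it aside for a clear top view. That showed all four balls in the tray, the tray where it was, and none on the worktop in view.
- **Final pose:** The tube slopes 38° down towards its mouth. The mouth centre is about 35 mm above the rim and about 40 mm inside the near end wall.
- **Last checks:** The measured force of about 0.7 N is roughly the tube's own weight, so nothing else seems to be touching it. The mouth and foot came out within about 1 to 1.5 camera pixels (3 to 4 mm) of where they were predicted.
- **Not fully checked:** I saw nothing disturbed in the pictures, but I did not measure the bottle, prism and tin one by one. In the final pose the arm and its shadow hide some of the balls, so the count of four rests on the earlier clear view.

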